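Dock an amplifier module on the test box rail and start its test

ROBOT

A 6-joint arm with a two-finger parallel gripper is mounted at the origin on the work surface. World frame = base frame: x ahead of the robot, y to its left, z up, the work surface at z = 0. Lengths are in m, angles in rad, forces in N, time in s.
With the tool pointing down it reaches from about 0.375 to 0.9 m from the base axis. Payload 3.1 kg.
Tool frame: the origin (TCP) lies on the centre line of the jaws, within the pads' length; the fingertips stand 8 mm ahead of it and the grasp point (between the pads) lies 11 mm behind it; z points along the fingers, y is the line along which they close (so a half turn about z gives the same grasp; the last joint's range is limited). The gripper opens to 87 mm and grips with 3 to 60 N. Pads are 19 mm wide; open, the fingers measure 117 mm over their backs; the gripper's body (75 mm by 190 mm) begins 51 mm behind the grasp point.
Start: joints at [-1.496, 0.527, 1.433, -0, 1.181, -0.178], TCP at [0.157, -0.605, 0.203] pointing down, gripper open.
Joint ranges: [-3.08, 3.08], [-0.75, 2.2], [0.22, 2.44], [-1.43, 4.57], [0, 2.65], [-2.85, 2.85]. Speed limits (rad/s): [2.79, 2.79, 3.14, 3.14, 3.14, 3.14].

INTERFACE

Orientations are given as a unit quaternion [x, y, z, w].
In Python, from rig import robot gives the robot as it stands. The module is installed in compiled form; this text tells all that it offers.
- The arm moves only by the tool send_rows, never from a script. Its argument "increments" is one flat list of numbers, 7 for each row, row after row: the turn, a rotation vector about the world's x, y, z in rad, then the shift along the world's x, y, z in cm, then the opening, from 0 (shut) to 1 (fully open). A call has 1 to 20 rows; each row shifts and turns the commanded pose from where the row before left it; what a row does not reach is not made up. A row lasts 1/12 s, in which the tool goes at most 41.7 mm and 7.16 degrees, less where a joint would pass 70% of its speed; a pose out of reach is approached as far as the arm can. A call is refused whole if a number of a shift passes 4.17 or a number of a turn 0.125, either way. A call with a gripper value outside its range is refused whole. The fingers move at their own pace and stop on an object; "newtons" is the grip in N (left out, the last holds). Time passes only in rows, so rows that do not move let the fingers close. It gives the time, the measured TCP pose, the force, the opening and the grip force at its end, in the units of the state.
- robot.get_obs(): the state, without advancing time (a new reading comes with each control period).
- robot.camera(name): name is "scene" or "top" or "wrist"; returns a dict with "image" (384x512x3 uint8, red, green, blue), "range_z" (384x512 float32, m along the optical axis (not along the pixel's ray), 0 where there is no reading), "fx", "fy", "cx", "cy" (pixels), "R" (3x3) and "t" (3): a world point X has camera coordinates R X + t. Camera axes: x right, y down, z forward; pixel columns grow to the right and rows downward; lengths in m; the calibration is good to about 2 mm. A picture is of the moment at which its call begins.
- robot.hand_in(): hands the job in; it is judged then, once.
The state is a dict: "time": time; "q": joint angles; "joint_velocities": joint speeds; "joint_torque": joint torques, N m; "position": TCP position; "tool_rot": TCP orientation; "ft_force": force on the tool from outside, world axes, zero at the start; "moment": the same for the moment, N m; "grip_width": finger opening in m; "grip_force": force on a finger pad.
Only numpy, scipy, OpenCV 4.12 (cv2) and the standard library are available. Lean on these libraries where they do the work, as an engineer would, in place of code of your own. Each camera call takes 0.05 s, during which the arm holds its last target. There are 200 camera calls.

TASK

Take the blue amplifier module out of its grey cradle, slide it nose first onto the steel rail of the test box until it is fully home and both spring rollers have clicked into its side notches, and let go of it. Then press the green test button fully down and release it; do not press the button before the module is home. Leave the other things on the table where they are.

Things in the scene. Friction and masses are not known exactly. Their poses are not given: they have to be found in the camera images.
- module: Loose blue plastic module, 130 mm long, 50 wide, 48 high, 0.2 to 0.37 kg, upright. Origin: centre of its underside; y along its length to the nose, x across, z up. Nose end (+y): corners bevelled 7 mm, brass contact; tail end (-y): orange band. Each flank has a V notch (11 mm wide, 5.5 deep) at y = +24 mm, from 16 mm up to the top; else flat from y -65 to +58 mm.
- module_nose (a point): Middle of the module's nose face, 65 mm along +y from its origin, 24 mm up. Below it opens the T-slot that runs along the whole underside: 33 mm wide inside from 6 to 16 mm above the underside, narrowed below that by two lips to a 21 mm gap, so the module goes onto the rail only endwise.
- cradle: Fixed grey cradle holding the module at the start. Origin on the table under the module's origin, same axes. Floor 12 mm high (only 48 mm wide under the nose half). Cheeks (x 27.5 to 44 mm each side, y -82 to +12) and a wall behind the tail, 62 mm high, enclose the tail half: grip the module across its nose half (y +30 to +58) and lift it straight up 55 mm or more.
- fixture_plate: Fixed black steel plate lying flat on the table in front of the rail's open end, 130 (x) by 170 (y) by 8 mm, empty: a clear place to set the module down and change grip. Origin: centre of its underside; same yaw as the test box.
- testbox: Fixed grey box, 55 mm high, x -145 to +70 mm, y -85 to +125. Rail, green button and an unused red rocker switch on top. Origin on the table exactly under the home module's origin; module and box axes are then parallel, module underside 58 mm above the table. The module slides on along +y; 6 to 10 N pushes it through the detent. A black end block stands 1.5 mm beyond the home nose.
- rail_tip (a point): Pointed open end of the steel T rail, at box x = 0, y = -75 mm, mid-thickness of the flange, 71 mm above the table. The rail runs along +y to y = +66 mm; flange 30 mm wide (the point widens to this over 15 mm), 6 mm thick, web 16 mm wide. To thread on with even clearance the module's underside is at 60 mm above the table.
- dock_mouth (a point): Middle of the mouth between two black cheeks, at box x = 0, y = -5 mm, at cheek top height, 111 mm above the table. Cheeks: x 28 to 52 mm each side, y -5 to +66; they flank the nose half of the home module, so near home only its tail half (y -60 to -30 mm) can be gripped. Yellow 12 mm spring rollers stand in gaps in the cheeks at y = +24 mm.
- detent_near (a joint): Travel of the spring roller on the rail's -x side, m: 0 free (roller protrudes 4 mm past the module's flank), about 0.004 while the flank holds it back, about 0.001 when it has clicked into the notch. About 1.4 N preload plus 700 N/m.
- detent_far (a joint): The same for the roller on the rail's +x side.
- test_button_top (a point): Centre of the top of the green push button, 32 mm across, on the test box's panel at x = -100, y = -35 mm of the box. It is pressed straight down.
- test_button (a joint): Travel of the green button, m: 0 released, 0.006 fully down; spring, 5 N when fully down.
- load_cell: Chrome load cell, 76 mm across, 62 mm high, loose bystander. Origin: centre of its underside.
- sensor_lid: White ABS sensor lid, 92 mm across, 28 mm high, loose bystander. Origin: centre of its underside.
- meter: Yellow hand meter lying flat, 70 by 140 by 35 mm, loose bystander. Origin: centre of its underside.
- shim2: Top one of a stack of three loose copper shims, each 60 by 90 by 4 mm, bystanders. Origin: centre of its underside.
- screwdriver: Screwdriver lying on the table, bystander.
Things that resemble listed ones, but are neither listed nor needed, are in the scene too. There is more than one size of the module; the job needs the largest.

How it is judged:
By the outcome, as a careful person would: the job done as asked, in the order asked, and still so for the second after the job is handed in, with the robot touching nothing.
It also fails if it takes over 64 s, if anything falls off the work surface, if the arm or the gripper's body presses on something with over 40 N, if the wrist force passes 120 N, or if a joint passes its speed limit or range.

## Working session

There is one attempt and no reset: what is moved stays moved. The work goes in short steps, Python scripts to look and compute and a tool call to move; the robot and the scene stay as the last step left them, time stands still between calls to the robot, and variables do not carry over. Pictures are saved under pics/ and viewed, at most 10 in all, crops included, and the job is handed in when it is done.

Besides the shell and the picture viewer there is one more tool, called after "Call:" as name(argument=value, ...) on one line, values as JSON. send_rows: Moves the arm, as the interface text tells. Its arguments: {"type":"object","properties":{"increments":{"type":"array"},"newtons":{"type":"number"}},"required":["increments"]}

```bash
mkdir -p pics; cat > h.py <<'E'
import numpy as np, cv2
from rig import robot
def shot(n):
    c=robot.camera(n); np.savez(f'/tmp/{n}.npz',**c); return c
def load(n): return dict(np.load(f'/tmp/{n}.npz'))
def save(c,f): cv2.imwrite(f'pics/{f}.png',c['image'][:,:,::-1])
def pts(c):
    "world point per pixel from range"
    v,u=np.mgrid[:384,:512]; z=c['range_z']
    P=np.stack([(u-c['cx'])/c['fx']*z,(v-c['cy'])/c['fy']*z,z],-1)
    return (P-c['t'])@c['R']
def ray(c,u,v,h):
    d=np.array([(u-c['cx'])/c['fx'],(v-c['cy'])/c['fy'],1])@c['R']; o=-c['R'].T@c['t']
    return o+d*(h-o[2])/d[2]
E
python3 - <<'E'
from h import *
a=shot('top');b=shot('scene')
im=np.vstack([a['image'],b['image']])
save(a,'top0');save(b,'scene0')
for c in(a,b): print(c['fx'],c['cx'],c['cy'],-c['R'].T@c['t'],c['R'][2])
print(robot.get_obs())
E
```

```text
421.44765478842726 256.57504601231113 185.96182368587955 [0.45177551 0.07098563 1.50320804] [ 0.08167738 -0.00400896 -0.99665076]
394.7604078416137 261.82671028012106 184.0877994305765 [ 1.2746035  -0.24239133  0.97442139] [-0.59315364  0.25827963 -0.7625355 ]
{'time': 0.1, 'q': array([-1.49549023e+00,  5.28406117e-01,  1.43375217e+00, -6.86865782e-06,
        1.18140278e+00, -1.78500707e-01]), 'joint_velocities': array([ 0.000275  , -0.00380433, -0.00304364, -0.00158142,  0.00203883,
       -0.00129464]), 'joint_torque': array([-3.11076028e-04, -4.40985882e+01, -1.77151287e+01,  6.34949212e-02,
        5.33703994e-02, -4.01682314e-05]), 'position': array([ 0.15690507, -0.60427294,  0.2019563 ]), 'tool_rot': array([ 9.91957918e-01,  1.26564292e-01,  4.75882464e-05, -9.83062295e-04]), 'ft_force': array([-0.03964403,  0.34709188, -0.08589044]), 'moment': array([-0.03562433,  0.01313052,  0.02615265]), 'grip_force': 0.0, 'grip_width': 0.0871566169058605}
```

View pics/top0.png

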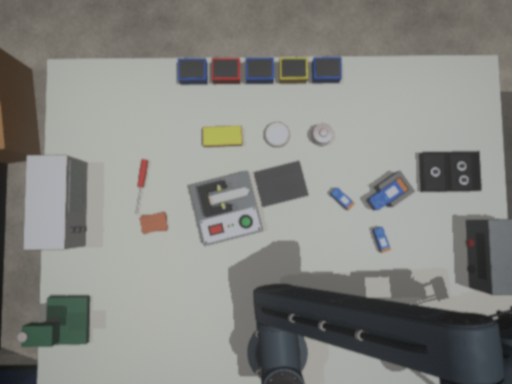

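View pics/scene0.png

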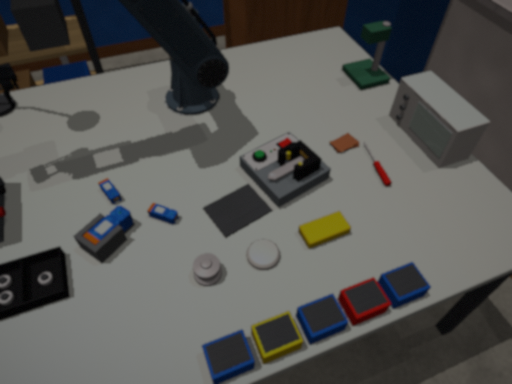

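The three blue modules in top view are at (388,193), (342,198) and (382,238). Only the one at (388,193) is large and sits in a grey cradle, so that is the one. The test box is at (225,207), the plate at (281,184) and the button at (245,222). Next I take measurements and one enlarged crop.

```bash
python3 - <<'E'
from h import *
a=load('top');b=load('scene')
A=cv2.resize(a['image'][165:255,180:290],None,fx=4,fy=4,interpolation=cv2.INTER_CUBIC)
B=cv2.resize(a['image'][165:255,330:420],None,fx=4,fy=4,interpolation=cv2.INTER_CUBIC)
cv2.imwrite('pics/crop1.png',np.hstack([A,B])[:,:,::-1])
def rect(P,m,name):
    Q=P[m]; r=cv2.minAreaRect(Q[:,:2].astype(np.float32)*1000); print(name,m.sum(),np.round(np.median(Q,0),4),'rect c,size,ang',np.round(r[0],1),np.round(r[1],1),round(r[2],1))
for n,c in(('top',a),('scene',b)):
    P=pts(c); hsv=cv2.cvtColor(c['image'],cv2.COLOR_RGB2HSV)
    H,S,V=[hsv[...,i].astype(int) for i in range(3)]
    x,y,z=P[...,0],P[...,1],P[...,2]
    print(n,'table z',np.median(z[(x>.5)&(x<.6)&(y>-.1)&(y<0)]))
    box=(x>.25)&(x<.6)&(y>0)&(y<.35)
    cr=(x>.3)&(x<.6)&(y<-.12)&(y>-.4)
    rect(P,cr&(z>.045),'module+cradle z>.045')
    rect(P,cr&(z>.052)&(H>100)&(H<125)&(S>110),'blue mod')
    rect(P,cr&(z>.045)&(S>110)&((H<18)),'orange')
    rect(P,cr&(z>.03)&(S<60)&(z<.07),'cradle grey')
    rect(P,box&(z>.045)&(z<.075),'box top')
    rect(P,box&(z>.095),'cheeks')
    g=box&(H>45)&(H<85)&(S>100); rect(P,g,'green')
    ye=box&(H>20)&(H<35)&(S>100); rect(P,ye,'yellow')
    pl=(z<.02)&(V<75)&(x>.35)&(x<.6)&(y>-.1)&(y<.12); rect(P,pl,'plate')
E
```

```text
top table z 0.007085073508653666
module+cradle z>.045 472 [ 0.5341 -0.3685  0.0601] rect c,size,ang [ 542.8 -360.6] [111.9  78.3] 0.7
blue mod 240 [ 0.5209 -0.3578  0.0602] rect c,size,ang [ 528.5 -369.8] [48.3 92.4] 32.3
orange 0 [nan nan nan] rect c,size,ang [0. 0.] [0. 0.] 0.0
cradle grey 279 [ 0.5413 -0.3722  0.0536] rect c,size,ang [ 462.2 -322.4] [243.8 194.1] 10.1
box top 2893 [0.4774 0.161  0.0568] rect c,size,ang [499.2 172.9] [215.6 210.1] 13.7
cheeks 1665 [0.4518 0.071  0.3806] rect c,size,ang [416.1 121.9] [408.2 124.3] 36.2
green 45 [0.4505 0.1054 0.0768] rect c,size,ang [450.5 103.8] [23.7 20.2] 88.9
yellow 8 [0.5059 0.1791 0.1034] rect c,size,ang [493.1 142.9] [162.5  33.5] 48.5
plate 0 [nan nan nan] rect c,size,ang [0. 0.] [0. 0.] 0.0
scene table z 0.0062687884576242995
module+cradle z>.045 634 [ 0.5387 -0.3701  0.059 ] rect c,size,ang [ 543.3 -361.7] [ 76.1 113.2] 89.7
blue mod 347 [ 0.5239 -0.3605  0.0589] rect c,size,ang [ 528.2 -372.2] [56.1 93.1] 30.4
orange 0 [nan nan nan] rect c,size,ang [0. 0.] [0. 0.] 0.0
cradle grey 340 [ 0.5734 -0.3789  0.0558] rect c,size,ang [ 478.7 -315.1] [168.7 242.8] 89.7
box top 2255 [0.5117 0.1419 0.0554] rect c,size,ang [499.8 169.9] [218.2 211.8] 13.7
cheeks 1507 [0.2669 0.0488 0.2582] rect c,size,ang [408.2 138.3] [396.7 115.4] 27.9
green 79 [0.4593 0.1015 0.0742] rect c,size,ang [502.1 162.7] [175.5  72.8] 35.1
yellow 98 [0.5086 0.1813 0.0971] rect c,size,ang [535.9 200.1] [101.7  63.6] 21.7
plate 1064 [ 0.5625 -0.0127  0.0069] rect c,size,ang [532.1 -21.3] [169.5 181.4] 13.7
  return _methods._mean(a, axis=axis, dtype=dtype,
  ret = um.true_divide(
```

View pics/crop1.png

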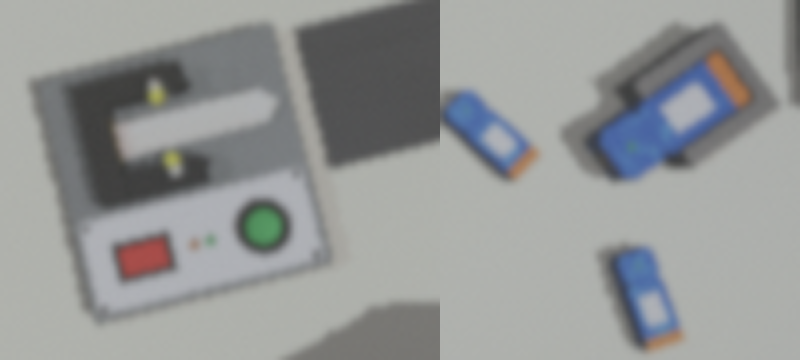

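The enlarged crop confirms it. The large module's nose is at lower left, near crop (615,155), and its orange tail, near (730,80), is inside the cradle cheeks. The two smaller modules are free on the table. The box yaw of 13.7° and its centre agree in both views, and the predicted button position (452,103) matches the measured (450,104). Next I move above the module's nose half.

Call:
send_rows(increments=[0, 0, 0.1176, 2.24, 1.6, 0.1, 1, 0, 0, 0.1176, 2.24, 1.6, 0.1, 1, 0, 0, 0.1176, 2.24, 1.6, 0.1, 1, 0, 0, 0.1176, 2.24, 1.6, 0.1, 1, 0, 0, 0.1176, 2.24, 1.6, 0.1, 1, 0, 0, 0.1176, 2.24, 1.6, 0.1, 1, 0, 0, 0.1176, 2.24, 1.6, 0.1, 1, 0, 0, 0.1176, 2.24, 1.6, 0.1, 1, 0, 0, 0.1176, 2.24, 1.6, 0.1, 1, 0, 0, 0.1176, 2.24, 1.6, 0.1, 1, 0, 0, 0.1176, 2.24, 1.6, 0.1, 1, 0, 0, 0.1176, 2.24, 1.6, 0.1, 1, 0, 0, 0.1176, 2.24, 1.6, 0.1, 1, 0, 0, 0.1176, 2.24, 1.6, 0.1, 1, 0, 0, 0.1176, 2.24, 1.6, 0.1, 1, 0, 0, 0.1176, 2.24, 1.6, 0.1, 1, 0, 0, 0, 0, 0, 0, 1, 0, 0, 0, 0, 0, 0, 1, 0, 0, 0, 0, 0, 0, 1])

```text
time: 1.68
position: [0.5147, -0.3489, 0.2183]
tool_rot: [0.482, 0.876, -0.0, -0.001]
ft_force: [-0.0, -0.7, -0.2]
grip_width: 0.0869
grip_force: 0.0
```

```bash
cat >> h.py <<'E'
def hsvm(c,lo,hi): return cv2.inRange(cv2.cvtColor(c['image'],cv2.COLOR_RGB2HSV),lo,hi)>0
def tool():
    from scipy.spatial.transform import Rotation as R
    o=robot.get_obs(); M=R.from_quat(o['tool_rot']).as_matrix(); p=o['position']
    print('t',round(o['time'],2),'tcp',np.round(p*1000,1),'tooly ang',round(np.degrees(np.arctan2(M[1,1],M[0,1])),2),'toolz',np.round(M[:,2],3),'F',np.round(o['ft_force'],1),'w',round(o['grip_width']*1000,1),'gf',round(o['grip_force'],1),'q',np.round(o['q'],2)); return p,M
E
python3 - <<'E'
from h import *
tool(); c=shot('wrist'); save(c,'w1'); print(c['fx'],-c['R'].T@c['t'],c['R'][2])
P=pts(c); z=P[...,2]
def rect(m,n):
    m=m.astype(np.uint8); k,l,s,_=cv2.connectedComponentsWithStats(m); i=1+np.argmax(s[1:,4]); Q=P[l==i]
    r=cv2.minAreaRect(Q[:,:2].astype(np.float32)*1000); print(n,len(Q),np.round(np.median(Q,0)*1000,1),np.round(r[0],1),np.round(r[1],1),round(r[2],1))
blue=hsvm(c,(100,90,30),(128,255,255)); top=(z>.052)&(z<.07)
rect(top&blue,'blue'); rect(top&hsvm(c,(3,100,60),(20,255,255)),'orange')
rect((z>.05)&(z<.07)&(P[...,0]>.4),'alltop')
E
```

```text
t 1.68 tcp [ 514.7 -348.9  218.3] tooly ang 32.31 toolz [-0.001  0.    -1.   ] F [-0.  -0.7 -0.2] w 86.9 gf 0.0 q [-0.77  0.51  1.42 -0.    1.21 -1.34]
296.7633391332472 [ 0.47503499 -0.28539948  0.40098316] [ 0.14529593 -0.23216991 -0.96176204]
blue 2887 [ 527.8 -368.3   60.6] [ 535.4 -379.9] [ 50.  114.4] 34.1
orange 301 [ 572.1 -432.1   61.1] [ 570.9 -432.7] [49.5 10.7] 32.2
alltop 4077 [ 536.3 -381.5   60.7] [ 538.6 -384.7] [ 50.  127.3] 34.1
```

View pics/w1.png

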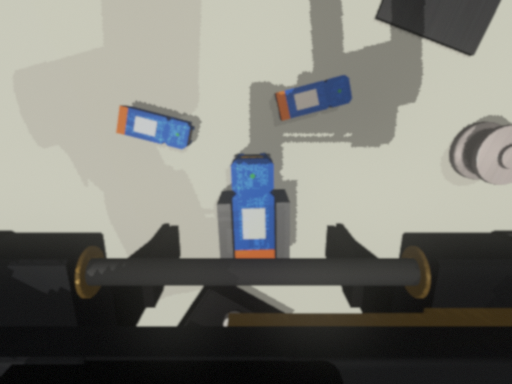

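The wrist view shows the module with its nose up at (252,157), centred between the fingers. The top face is 50 mm wide at z 0.0605, as it should be (0.060). The yaw is about 34°, so I turn 1.7° and descend.

Call:
send_rows(increments=[0, 0, 0.03, -0.1, 0.1, -2.4, 1, 0, 0, 0, 0, 0, -2.4, 1, 0, 0, 0, 0, 0, -2.4, 1, 0, 0, 0, 0, 0, -2.4, 1, 0, 0, 0, 0, 0, -2.4, 1, 0, 0, 0, 0, 0, -2.4, 1, 0, 0, 0, 0, 0, -2.4, 1, 0, 0, 0, 0, 0, -2.3, 1, 0, 0, 0, 0, 0, 0, 1, 0, 0, 0, 0, 0, 0, 1, 0, 0, 0, 0, 0, 0, 0.3, 0, 0, 0, 0, 0, 0, 0.3, 0, 0, 0, 0, 0, 0, 0.3, 0, 0, 0, 0, 0, 0, 0.3, 0, 0, 0, 0, 0, 0, 0.3, 0, 0, 0, 0, 0, 0, 0.3, 0, 0, 0, 0, 0, 0, 0.3, 0, 0, 0, 0, 0, 0, 0.3], newtons=25)

```text
time: 3.23
position: [0.5144, -0.348, 0.0283]
tool_rot: [0.469, 0.883, -0.0, 0.0]
ft_force: [-0.6, 0.5, 3.3]
grip_width: 0.0497
grip_force: 25.0
```

```bash
python3 -c "
from h import *
tool()"
```

```text
t 3.23 tcp [ 514.4 -348.    28.3] tooly ang 34.07 toolz [ 0. -0. -1.] F [-0.6  0.5  3.3] w 49.7 gf 25.0 q [-0.77  0.75  1.57 -0.    0.82 -1.37]
```

Call:
send_rows(increments=[0, 0, 0, 0, 0, 1, 0.3, 0, 0, 0, 0, 0, 1, 0.3, 0, 0, 0, 0, 0, 1.5, 0.3, 0, 0, 0, 0, 0, 1.5, 0.3, 0, 0, 0, 0, 0, 2, 0.3, 0, 0, 0, 0, 0, 2, 0.3, 0, 0, 0, 0, 0, 2, 0.3, 0, 0, 0, 0, 0, 1, 0.3, 0, 0, 0, 0, 0, 0, 0.3, 0, 0, 0, 0, 0, 0, 0.3])

```text
time: 4.07
position: [0.5143, -0.3479, 0.1483]
tool_rot: [0.469, 0.883, -0.0, 0.0]
ft_force: [-1.0, 0.8, -3.0]
grip_width: 0.0496
grip_force: 25.0
```

```bash
python3 - <<'E'
from h import *
tool(); c=shot('wrist'); P=pts(c); z=P[...,2]
def rect(m,n):
    m=m.astype(np.uint8); k,l,s,_=cv2.connectedComponentsWithStats(m); i=1+np.argmax(s[1:,4]); Q=P[l==i]
    r=cv2.minAreaRect(Q[:,:2].astype(np.float32)*1000); print(n,len(Q),np.round(np.median(Q,0)*1000,1),np.round(r[0],1),np.round(r[1],1),round(r[2],1))
    v=np.linalg.svd(np.c_[Q[:,:2]-Q[:,:2].mean(0),np.ones(len(Q))],full_matrices=False); A=np.linalg.lstsq(np.c_[Q[:,:2],np.ones(len(Q))],Q[:,2],rcond=None)[0]; print(' plane tilt',np.round(A[:2],3))
blue=hsvm(c,(100,90,30),(128,255,255)); top=(z>.15)&(z<.22)&(P[...,1]>-.6)&(P[...,1]<-.2)
rect(top&blue,'blue'); rect(top&hsvm(c,(3,100,60),(20,255,255)),'orange'); rect(top&(blue|hsvm(c,(0,0,120),(180,60,255))),'b+w')
E
```

```text
t 4.07 tcp [ 514.3 -347.9  148.3] tooly ang 34.07 toolz [ 0.001 -0.001 -1.   ] F [-1.   0.8 -3. ] w 49.6 gf 25.0 q [-0.77  0.59  1.5   0.    1.06 -1.37]
blue 4020 [ 510.  -340.1  180.5] [ 510.6 -342. ] [50.  24.9] 34.0
 plane tilt [ 0.085 -0.213]
orange 241 [ 504.  -331.5  165.9] [ 503.9 -331.7] [24.2  1. ] 34.3
 plane tilt [-0.116  0.162]
b+w 4020 [ 510.  -340.1  180.5] [ 510.6 -342. ] [50.  24.9] 34.0
 plane tilt [ 0.085 -0.213]
```

The grip holds: the module top is at z 0.180 and the nose is 19.5 mm ahead of the TCP. Now I carry it to the rail axis, about 40 mm in front of the tip, turning to yaw 13.7°.

Call:
send_rows(increments=[0, 0, -0.0254, 0.41, 2.7, 0, 0.3, 0, 0, -0.0254, 0.41, 2.7, 0, 0.3, 0, 0, -0.0254, 0.41, 2.7, 0, 0.3, 0, 0, -0.0254, 0.41, 2.7, 0, 0.3, 0, 0, -0.0254, 0.41, 2.7, 0, 0.3, 0, 0, -0.0254, 0.41, 2.7, 0, 0.3, 0, 0, -0.0254, 0.41, 2.7, 0, 0.3, 0, 0, -0.0254, 0.41, 2.7, 0, 0.3, 0, 0, -0.0254, 0.41, 2.7, 0, 0.3, 0, 0, -0.0254, 0.41, 2.7, 0, 0.3, 0, 0, -0.0254, 0.41, 2.7, 0, 0.3, 0, 0, -0.0254, 0.41, 2.7, 0, 0.3, 0, 0, -0.0254, 0.41, 2.7, 0, 0.3, 0, 0, -0.0254, 0.41, 2.7, 0, 0.3, 0, 0, 0, 0, 0, 0, 0.3, 0, 0, 0, 0, 0, 0, 0.3, 0, 0, 0, 0, 0, 0, 0.3])

```text
time: 5.53
position: [0.5709, 0.0299, 0.1467]
tool_rot: [0.617, 0.787, -0.001, -0.001]
ft_force: [-0.2, -0.7, -1.8]
grip_width: 0.0501
grip_force: 25.0
```

```bash
python3 - <<'E'
from h import *
p,M=tool(); c=shot('wrist'); save(c,'w2'); P=pts(c); z=P[...,2]
blue=hsvm(c,(100,90,30),(128,255,255))
m=blue&(abs(z-.180)<.006); Q=P[m]; A=np.linalg.lstsq(np.c_[Q[:,:2]-p[:2],np.ones(len(Q))],Q[:,2],rcond=None)[0]
r=cv2.minAreaRect(Q[:,:2].astype(np.float32)*1000);print('top plane tilt x,y',np.round(A,4),np.round(r[0],1),np.round(r[1],1),round(r[2],1), 'z',np.median(Q[:,2]))
# rail flange: in z band, bright, narrow
def band(lo,hi,n,extra=True):
    q=(z>lo)&(z<hi)&extra; q=q.astype(np.uint8); k,l,s,_=cv2.connectedComponentsWithStats(q)
    for i in 1+np.argsort(-s[1:,4])[:3]:
        Q=P[l==i]; r=cv2.minAreaRect(Q[:,:2].astype(np.float32)*1000); print(n,len(Q),'px',np.round(s[i][:4]),np.round(np.median(Q,0)*1000,1),np.round(r[0],1),np.round(r[1],1),round(r[2],1))
box=(P[...,0]>.35)&(P[...,1]>.05)
band(.070,.080,'rail',box); band(.050,.062,'boxtop',box); band(.103,.118,'cheek',box)
E
```

```text
t 5.53 tcp [570.9  29.9 146.7] tooly ang 13.74 toolz [-0.002 -0.    -1.   ] F [-0.2 -0.7 -1.8] w 50.1 gf 25.0 q [-0.14  0.53  1.62 -0.    0.99 -0.38]
top plane tilt x,y [-0.002   0.0006  0.1789] [573.7  18.9] [51.1 61.5] 13.9 z 0.17897232144417546
rail 4501 px [235   0  40 128] [545.6 141.   74.7] [546.8 134.5] [30.1 94. ] 13.8
rail 1362 px [110  56  42  42] [453.2 103.5  77.6] [452.2 103.3] [30.6 30.8] 13.2
rail 120 px [290   7  33  30] [574.3 171.2  75. ] [575.3 171.1] [13.2 27.3] 73.1
boxtop 24080 px [ 77   0 263 138] [504.4 125.   56.3] [511.1 123.2] [215.  109.9] 13.8
cheek 736 px [174   0  40  25] [502.2 154.1 111.6] [501.3 153.1] [24.5 13.8] 16.3
cheek 731 px [296   0  40  26] [576.7 173.  111.5] [578.5 172.1] [24.6 14.2] 9.9
```

View pics/w2.png

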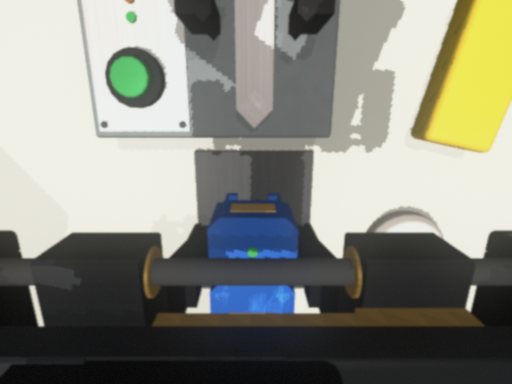

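The wrist view shows the rail tip at (254,125) straight ahead of the module's nose at (252,208). The rail measures 30.1 mm wide, yaw 13.8°, with its top at 74.7 mm. The module is 1.4 mm off to -x and 70.3 mm too high.

Call:
send_rows(increments=[0, 0, 0.001, 0.14, 0.03, -1, 0.3, 0, 0, 0, 0, 0, -1, 0.3, 0, 0, 0, 0, 0, -1, 0.3, 0, 0, 0, 0, 0, -1, 0.3, 0, 0, 0, 0, 0, -1, 0.3, 0, 0, 0, 0, 0, -1, 0.3, 0, 0, 0, 0, 0, -1, 0.3, 0, 0, 0, 0, 0, 0, 0.3, 0, 0, 0, 0, 0, 0, 0.3, 0, 0, 0, 0, 0, 0, 0.3])

```text
time: 6.42
position: [0.5735, 0.0304, 0.078]
tool_rot: [0.617, 0.787, 0.0, 0.0]
ft_force: [0.0, -0.7, -1.8]
grip_width: 0.0497
grip_force: 25.0
```

```bash
cat > chk.py <<'E'
from h import *
import sys
p,M=tool(); c=shot('wrist'); P=pts(c); z=P[...,2]
ax=np.array([-.2385,.9711]); lat=np.array([.9711,.2385]); tip=np.array([558.,88.9])
zt=p[2]+.0318
blue=hsvm(c,(100,90,30),(128,255,255)); Q=P[blue&(abs(z-zt)<.006)]*1000
s=(Q[:,:2]-tip)@ax; x=(Q[:,:2]-tip)@lat
print('module top z',np.median(Q[:,2]),'nose s',np.percentile(s,99.5),'lat edges',np.percentile(x,[1,99]),'mid',np.percentile(x,[1,99]).mean())
R=P[(z>.070)&(z<.080)&(P[...,0]>.5)&~blue]*1000; s2=(R[:,:2]-tip)@ax; x2=(R[:,:2]-tip)@lat
k=(abs(x2)<20)&(s2>20)&(s2<90); e=np.percentile(x2[k],[1,99]); print('rail z',np.median(R[k,2]),'edges',e,e.mean(),'tip s',s2[abs(x2)<4].min())
print('TCP lat',(p[:2]*1000-tip)@lat,'s',(p[:2]*1000-tip)@ax)
E
python3 chk.py
```

```text
t 6.42 tcp [573.5  30.4  78. ] tooly ang 13.76 toolz [ 0.001 -0.    -1.   ] F [ 0.  -0.7 -1.8] w 49.7 gf 25.0 q [-0.14  0.63  1.67 -0.    0.84 -0.38]
module top z 110.2553731876836 nose s -41.486316244663286 lat edges [-23.30119207  25.96379275] mid 1.3313003412061413
rail z 74.73283447730604 edges [-14.74209017  14.71674945] -0.01267035731645283 tip s -0.4119921626800908
TCP lat 1.1038392097659624 s -60.553875705698026
```

Call:
send_rows(increments=[0, 0, 0, -0.12, -0.03, -0.15, 0.3, 0, 0, 0, -0.24, 0.97, 0, 0.3, 0, 0, 0, -0.24, 0.97, 0, 0.3, 0, 0, 0, 0, 0, 0, 0.3, 0, 0, 0, 0, 0, 0, 0.3, 0, 0, 0, 0, 0, 0, 0.3])

```text
time: 6.97
position: [0.5673, 0.0499, 0.0766]
tool_rot: [0.617, 0.787, 0.0, 0.0]
ft_force: [-0.2, 0.7, -1.7]
grip_width: 0.0495
grip_force: 25.0
```

```bash
python3 chk.py
```

```text
t 6.97 tcp [567.3  49.9  76.6] tooly ang 13.81 toolz [ 0.001 -0.    -1.   ] F [-0.2  0.7 -1.7] w 49.5 gf 25.0 q [-0.11  0.63  1.68 -0.    0.83 -0.35]
module top z 108.8493583684797 nose s -21.048793729433005 lat edges [-24.71808976  24.49246423] mid -0.11281276167154353
rail z 74.74357897729227 edges [-14.71290811  14.69768674] -0.007610686843985803 tip s 0.20242508068859885
TCP lat -0.30450241635206104 s -40.12525011360142
```

Height and lateral fit are now within 0.2 mm. I thread the nose on and check the force.

Call:
send_rows(increments=[0, 0, 0, -0.143, 0.583, 0, 0.3, 0, 0, 0, -0.143, 0.583, 0, 0.3, 0, 0, 0, -0.143, 0.583, 0, 0.3, 0, 0, 0, -0.143, 0.583, 0, 0.3, 0, 0, 0, -0.143, 0.583, 0, 0.3, 0, 0, 0, -0.143, 0.583, 0, 0.3, 0, 0, 0, 0, 0, 0, 0.3, 0, 0, 0, 0, 0, 0, 0.3])

```text
time: 7.68
position: [0.5584, 0.0849, 0.0763]
tool_rot: [0.617, 0.787, -0.0, -0.0]
ft_force: [-0.5, -0.7, -1.9]
grip_width: 0.0498
grip_force: 25.0
```

```bash
python3 chk.py
```

```text
t 7.68 tcp [558.4  84.9  76.3] tooly ang 13.81 toolz [-0. -0. -1.] F [-0.5 -0.7 -1.9] w 49.8 gf 25.0 q [-0.05  0.62  1.69 -0.    0.82 -0.29]
module top z 108.66214201620673 nose s 15.04584308562349 lat edges [-24.93987834  24.34507678] mid -0.297400781235833
rail z 74.70812037079156 edges [-14.63207649  14.72955138] 0.0487374422985658 tip s 14.450907525922995
TCP lat -0.5844512843969275 s -3.9599970887120226
```

Call:
send_rows(increments=[0, 0, 0, -0.113, 0.591, 0, 0.3, 0, 0, 0, -0.143, 0.583, 0, 0.3, 0, 0, 0, -0.143, 0.583, 0, 0.3, 0, 0, 0, -0.143, 0.583, 0, 0.3, 0, 0, 0, -0.143, 0.583, 0, 0.3, 0, 0, 0, -0.143, 0.583, 0, 0.3, 0, 0, 0, -0.143, 0.583, 0, 0.3, 0, 0, 0, -0.143, 0.583, 0, 0.3, 0, 0, 0, -0.1, 0.4, 0, 0.3, 0, 0, 0, 0, 0, -0.1, 0.3, 0, 0, 0, 0, 0, -0.1, 0.3, 0, 0, 0, 0, 0, 0, 0.3, 0, 0, 0, 0, 0, 0, 0.3])

```text
time: 8.82
position: [0.5466, 0.135, 0.0745]
tool_rot: [0.617, 0.787, 0.0, 0.0]
ft_force: [-0.2, 1.2, -0.5]
grip_width: 0.0498
grip_force: 25.0
```

```bash
python3 chk.py; python3 -c "
from h import *
save(load('wrist'),'w3')
save(shot('scene'),'s3')
c=load('scene');cv2.imwrite('pics/s3c.png',cv2.resize(c['image'][110:230,190:350],None,fx=5,fy=5,interpolation=2)[:,:,::-1])"
```

```text
t 8.82 tcp [546.6 135.   74.5] tooly ang 13.73 toolz [ 0.  0. -1.] F [-0.2  1.2 -0.5] w 49.8 gf 25.0 q [ 0.04  0.63  1.7   0.    0.82 -0.2 ]
module top z 106.77969342219816 nose s 66.5726883223298 lat edges [-24.48196823  24.98621974] mid 0.25212575264182036
rail z 74.73325925311764 edges [-14.56498914  14.74505238] 0.09003162312016055 tip s 66.24095018171666
TCP lat -0.05032261254978484 s 47.52877630259332
```

View pics/s3c.png

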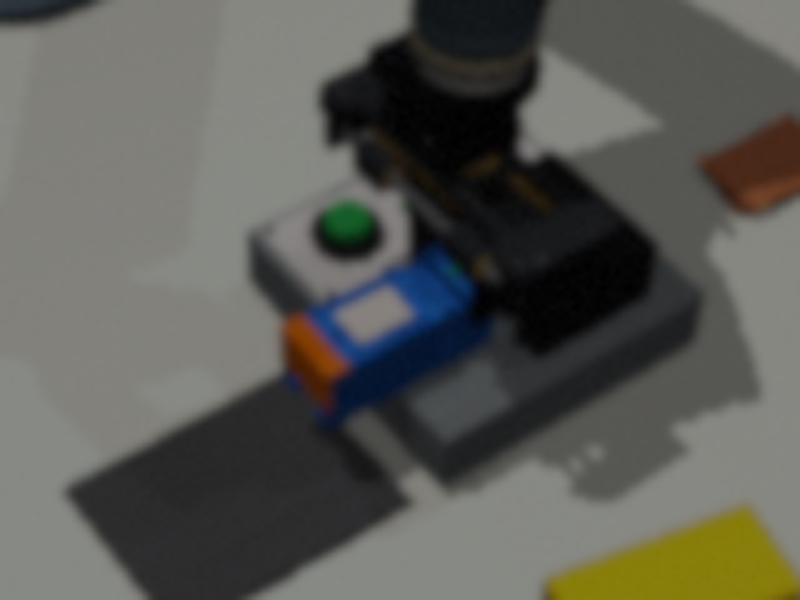

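The module is level and halfway onto the rail, at about (390,320) in the crop, and the button is untouched. I ease it in 3 mm more, release, and slide the open fingers back to mid-body.

Call:
send_rows(increments=[0, 0, 0, -0.07, 0.29, 0, 0.3, 0, 0, 0, 0, 0, 0, 0.3, 0, 0, 0, 0, 0, 0, 1, 0, 0, 0, 0, 0, 0, 1, 0, 0, 0, 0, 0, 0, 1, 0, 0, 0, 0, 0, 0, 1, 0, 0, 0, 0, 0, 0, 1, 0, 0, 0, 0, 0, 0, 1, 0, 0, 0, 0, 0, 0, 1])

```text
time: 9.67
position: [0.5458, 0.138, 0.0744]
tool_rot: [0.617, 0.787, 0.0, 0.0]
ft_force: [-0.7, -0.0, 0.7]
grip_width: 0.0844
grip_force: 0.0
```

```bash
python3 chk.py; python3 - <<'E'
from h import *
c=shot('scene');P=pts(c); m=hsvm(c,(3,110,50),(18,255,255))&(P[...,1]<.11)&(P[...,1]>-.05)&(P[...,2]>.05)&(P[...,0]>.5); print('tail band z', np.percentile(P[m][:,2],[2,50,90,98]),m.sum())
w=load('wrist');P=pts(w);Q=P[hsvm(w,(100,90,30),(128,255,255))&(abs(P[...,2]-.107)<.008)]; ax=np.array([-.2385,.9711]); s=(Q[:,:2]-[.558,.0889])@ax
print('pitch slope',np.polyfit(s,Q[:,2],1),s.min(),s.max())
E
```

```text
t 9.67 tcp [545.8 138.   74.4] tooly ang 13.75 toolz [ 0. -0. -1.] F [-0.7 -0.   0.7] w 84.4 gf 0.0 q [ 0.05  0.63  1.7  -0.    0.82 -0.19]
module top z 106.87375798215086 nose s 69.52429119293244 lat edges [-24.21619355  24.46132048] mid 0.12256346605591695
rail z 74.74799262893877 edges [-14.68536184  14.87673877] 0.09568846200040237 tip s 69.00701456541528
TCP lat -0.1764213787413915 s 50.622639225428415
tail band z [0.08020117 0.10329379 0.10622595 0.10762268] 120
pitch slope [-0.00614657  0.10693094] -0.0005615653967123767 0.06979226961632665
```

Released and still level (tail top at about 107 mm). I go straight to the tail grip at y = -45 mm.

Call:
send_rows(increments=[0, 0, 0, 0.43, -1.77, 0, 1, 0, 0, 0, 0.43, -1.77, 0, 1, 0, 0, 0, 0.43, -1.77, 0, 1, 0, 0, 0, 0.43, -1.77, 0, 1, 0, 0, 0, 0.43, -1.77, 0, 1, 0, 0, 0, 0, 0, 0, 1, 0, 0, 0, 0, 0, 0, 1, 0, 0, 0, 0, 0, 0, 0.3, 0, 0, 0, 0, 0, 0, 0.3, 0, 0, 0, 0, 0, 0, 0.3, 0, 0, 0, 0, 0, 0, 0.3, 0, 0, 0, 0, 0, 0, 0.3, 0, 0, 0, 0, 0, 0, 0.3, 0, 0, 0, 0, 0, 0, 0.3, 0, 0, 0, 0, 0, 0, 0.3], newtons=35)

```text
time: 11.02
position: [0.5672, 0.0498, 0.0743]
tool_rot: [0.617, 0.787, 0.0, -0.0]
ft_force: [-0.3, 0.2, -1.0]
grip_width: 0.0499
grip_force: 35.0
```

```bash
python3 chk.py
```

```text
t 11.02 tcp [567.2  49.8  74.3] tooly ang 13.75 toolz [-0.  0. -1.] F [-0.3  0.2 -1. ] w 49.9 gf 35.0 q [-0.11  0.63  1.68  0.    0.83 -0.35]
module top z 106.97804230206866 nose s 68.29762626191076 lat edges [-24.50002757  24.62130165] mid 0.060637038559780976
rail z 74.75091911401206 edges [-14.62952559  14.75592206] 0.06319823256234258 tip s 76.39858771034181
TCP lat -0.41228933884067975 s -40.15954551899582
```

Call:
send_rows(increments=[0, 0, 0, -0.119, 0.486, 0, 0.3, 0, 0, 0, -0.119, 0.486, 0, 0.3, 0, 0, 0, -0.119, 0.486, 0, 0.3, 0, 0, 0, -0.119, 0.486, 0, 0.3, 0, 0, 0, -0.119, 0.486, 0, 0.3, 0, 0, 0, -0.119, 0.486, 0, 0.3, 0, 0, 0, -0.119, 0.486, 0, 0.3, 0, 0, 0, -0.119, 0.486, 0, 0.3, 0, 0, 0, -0.119, 0.486, 0, 0.3, 0, 0, 0, -0.119, 0.486, 0, 0.3, 0, 0, 0, -0.119, 0.486, 0, 0.3, 0, 0, 0, -0.119, 0.486, 0, 0.3, 0, 0, 0, 0, 0, 0, 0.3, 0, 0, 0, 0, 0, 0, 0.3])

```text
time: 12.23
position: [0.5532, 0.1088, 0.075]
tool_rot: [0.617, 0.787, 0.001, 0.0]
ft_force: [0.8, -1.9, 6.3]
grip_width: 0.0497
grip_force: 35.0
```

```bash
python3 chk.py
```

```text
t 12.23 tcp [553.2 108.8  75. ] tooly ang 13.78 toolz [ 0.001  0.001 -1.   ] F [ 0.8 -1.9  6.3] w 49.7 gf 35.0 q [-0.    0.63  1.7   0.    0.82 -0.25]
module top z 106.99621945754333 nose s 129.00468010240132 lat edges [-24.09212096  25.49820219] mid 0.7030406137587484Traceback (most recent call last):
  File "chk.py", line 10, in <module>
    k=(abs(x2)<20)&(s2>20)&(s2<90); e=np.percentile(x2[k],[1,99]); print('rail z',np.median(R[k,2]),'edges',e,e.mean(),'tip s',s2[abs(x2)<4].min())
                                      ~~~~~~~~~~~~~^^^^^^^^^^^^^^
    return _quantile_unchecked(
        a, q, axis, out, overwrite_input, method, keepdims, weights)
    return _ureduce(a,
                    func=_quantile_ureduce_func,
    ...<5 lines>...
                    overwrite_input=overwrite_input,
                    method=method)
    r = func(a, **kwargs)
    result = _quantile(arr,
                       quantiles=q,
    ...<2 lines>...
                       out=out,
                       weights=wgt)
    slices_having_nans = np.isnan(arr[-1, ...])
                                  ~~~^^^^^^^^^
IndexError: index -1 is out of bounds for axis 0 with size 0
```

Call:
send_rows(increments=[0, 0, 0, -0.072, 0.291, 0.05, 0.3, 0, 0, 0, -0.072, 0.291, 0, 0.3, 0, 0, 0, -0.072, 0.291, 0, 0.3, 0, 0, 0, -0.048, 0.194, 0, 0.3, 0, 0, 0, 0, 0, 0, 0.3, 0, 0, 0, 0, 0, 0, 0.3])

```text
time: 12.78
position: [0.5504, 0.1185, 0.075]
tool_rot: [0.617, 0.787, -0.0, 0.0]
ft_force: [0.8, -4.3, 4.6]
grip_width: 0.0492
grip_force: 35.0
```

```bash
python3 chk.py 2>/dev/null; python3 - <<'E'
from h import *
w=load('wrist'); save(w,'w4'); cv2.imwrite('pics/w4c.png',cv2.resize(w['image'][0:240,130:390],None,fx=2.4,fy=2.4,interpolation=2)[:,:,::-1])
P=pts(w); ax=np.array([-.2385,.9711]); lat=np.array([.9711,.2385]);y=hsvm(w,(20,110,60),(36,255,255))&(P[...,2]>.07)&(P[...,1]>.1)
s=(P[...,:2]-[.558,.0889])@ax*1000;x=(P[...,:2]-[.558,.0889])@lat*1000
for sg in(-1,1):
    k=y&(x*sg>10)&(x*sg<50); print(k.sum(), s[k].min() if k.any() else 0, np.percentile(x[k],[1,50,99]) if k.any() else 0, np.median(s[k]) if k.any() else 0)
E
```

```text
t 12.78 tcp [550.4 118.5  75. ] tooly ang 13.79 toolz [ 0.    -0.001 -1.   ] F [ 0.8 -4.3  4.6] w 49.2 gf 35.0 q [ 0.01  0.62  1.7  -0.    0.82 -0.23]
module top z 106.9299179461178 nose s 141.47669936971934 lat edges [-24.53372389  27.92801636] mid 1.6971462319663555
666 53.036543094104296 [-33.62657175 -28.14067157 -12.55725488] 96.2807158580205
780 52.79356721045759 [12.36251437 28.93445393 48.92731203] 94.82897077267872
```

View pics/w4c.png

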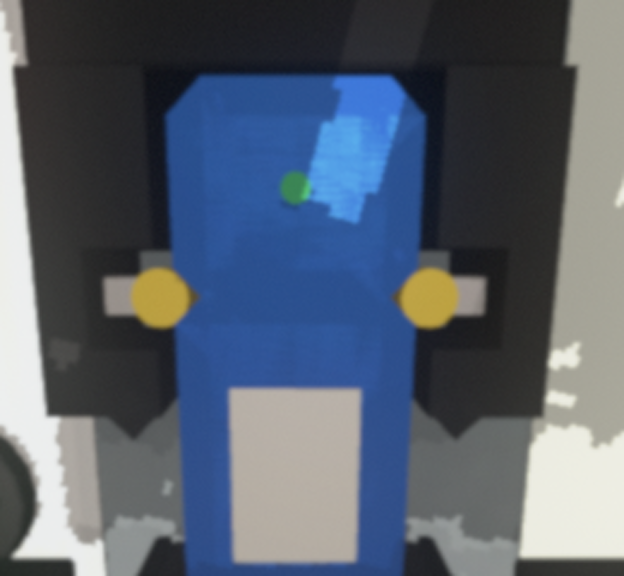

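Both rollers, at (160,297) and (430,297), sit in the notches, with the notch apexes at roller centre. A 0.5 mm nudge, then I let go and check again.

Call:
send_rows(increments=[0, 0, 0, -0.012, 0.05, 0.0, 0.3, 0, 0, 0, 0, 0, 0, 0.3, 0, 0, 0, 0, 0, 0, 1, 0, 0, 0, 0, 0, 0, 1, 0, 0, 0, 0, 0, 0, 1, 0, 0, 0, 0, 0, 0, 1, 0, 0, 0, 0, 0, 0, 1, 0, 0, 0, 0, 0, 0, 1, 0, 0, 0, 0, 0, 0, 1])

```text
time: 13.58
position: [0.55, 0.1192, 0.0747]
tool_rot: [0.617, 0.787, -0.0, -0.0]
ft_force: [0.1, 1.1, 0.4]
grip_width: 0.0844
grip_force: 0.0
```

```bash
python3 chk.py 2>/dev/null; python3 - <<'E'
from h import *
w=load('wrist'); P=pts(w); ax=np.array([-.2385,.9711]); lat=np.array([.9711,.2385])
s=(P[...,:2]-[.558,.0889])@ax*1000;x=(P[...,:2]-[.558,.0889])@lat*1000;z=P[...,2]
y=hsvm(w,(20,110,60),(36,255,255)).astype(np.uint8)
k,l,st,ce=cv2.connectedComponentsWithStats(y)
for i in range(1,k):
    if st[i,4]>80: q=l==i; print('yellow px',ce[i].round(1),st[i],'s',np.median(s[q]).round(1),'x',np.median(x[q]).round(1),'z',np.median(z[q]).round(3))
b=hsvm(w,(100,90,30),(128,255,255))&(abs(z-.107)<.004)
print('nose s front centre',np.percentile(s[b&(abs(x)<12)],[99,99.8]))
g=hsvm(w,(45,90,40),(85,255,255)).astype(np.uint8); k,l,st,ce=cv2.connectedComponentsWithStats(g); i=1+np.argmax(st[1:,4]); q=l==i; print('green',st[i],np.median(P[q],0))
c=w['image'][80:160,160:340]; cv2.imwrite('pics/w5c.png',cv2.resize(c,None,fx=4,fy=4,interpolation=2)[:,:,::-1])
E
```

```text
t 13.58 tcp [550.  119.2  74.7] tooly ang 13.75 toolz [-0.  0. -1.] F [0.1 1.1 0.4] w 84.4 gf 0.0 q [ 0.01  0.63  1.7   0.    0.82 -0.23]
module top z 106.90976403105729 nose s 141.22857733952125 lat edges [-24.43157262  27.91624614] mid 1.7423367579369984
yellow px [486.3 177.5] [ 440   91   72  144 6240] s 50.7 x 185.7 z 0.03
yellow px [197.  125.6] [186 113  25  26 467] s 98.1 x -28.2 z 0.105
yellow px [308.3 125.7] [295 113  25  26 466] s 98.1 x 28.0 z 0.105
yellow px [ 89.7 267.3] [ 79 248  28  50 387] s 64.4 x -46.3 z 0.182
nose s front centre [141.27161387 141.82892573]
green [  75  193   51   45 1722] [0.45275034 0.10532326 0.07757384]
```

View pics/w5c.png

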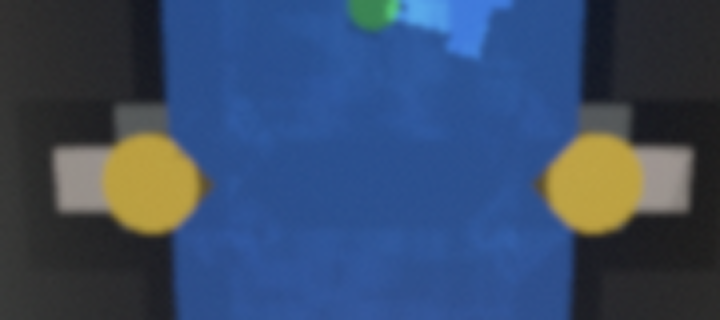

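The rollers stand at x = ±28 mm, meaning 3 mm inside the flanks (travel about 1 mm), and are centred in the notches, so the module is home and released. Now I lift clear, close the fingers and go over the button.

Call:
send_rows(increments=[0, 0, 0, 0, 0, 1.5, 1, 0, 0, 0, 0, 0, 1.8, 1, 0, 0, 0, 0, 0, 1.8, 1, 0, 0, 0, 0, 0, 1.9, 1, 0, 0, 0, 0, 0, 0, 1, 0, 0, 0, -1.96, -0.314, 0, 0, 0, 0, 0, -1.96, -0.314, 0, 0, 0, 0, 0, -1.96, -0.314, 0, 0, 0, 0, 0, -1.96, -0.314, 0, 0, 0, 0, 0, -1.96, -0.314, 0, 0, 0, 0, 0, 0, 0, -1.6, 0, 0, 0, 0, 0, 0, -1.6, 0, 0, 0, 0, 0, 0, -1.6, 0, 0, 0, 0, 0, 0, 0, 0, 0, 0, 0, 0, 0, 0, 0, 0, 0, 0, 0, 0, 0, 0, 0])

```text
validation failed for argument at $.in...
```

```bash
python3 - <<'E'
from h import *
tool()
for n in('top','scene'):
    c=shot(n);P=pts(c);m=hsvm(c,(45,90,40),(85,255,255))&(P[...,0]>.4)&(P[...,0]<.5)&(P[...,1]>.05)&(P[...,1]<.15); print(n,m.sum(),np.median(P[m],0) if m.any() else '')
E
```

```text
t 13.63 tcp [550.1 119.2  74.8] tooly ang 13.75 toolz [-0.  0. -1.] F [-1.   0.   0.3] w 85.6 gf 0.0 q [ 0.01  0.63  1.7   0.    0.82 -0.23]
top 0 
scene 57 [0.45349807 0.09953583 0.07506   ]
```

The row count was malformed, so the call was refused and nothing moved. I resend it in two parts.

Call:
send_rows(increments=[0, 0, 0, 0, 0, 1.5, 1, 0, 0, 0, 0, 0, 1.8, 1, 0, 0, 0, 0, 0, 1.8, 1, 0, 0, 0, 0, 0, 1.9, 1, 0, 0, 0, 0, 0, 0, 1, 0, 0, 0, -1.96, -0.314, 0, 0, 0, 0, 0, -1.96, -0.314, 0, 0, 0, 0, 0, -1.96, -0.314, 0, 0, 0, 0, 0, -1.96, -0.314, 0, 0, 0, 0, 0, -1.96, -0.314, 0, 0])

```text
time: 14.57
position: [0.4508, 0.1032, 0.1442]
tool_rot: [0.617, 0.787, -0.0, -0.0]
ft_force: [0.4, -1.5, -0.8]
grip_width: 0.0617
grip_force: 0.0
```

Call:
send_rows(increments=[0, 0, 0, 0, 0, -1.6, 0, 0, 0, 0, 0, 0, -1.6, 0, 0, 0, 0, 0, 0, -1.6, 0, 0, 0, 0, 0, 0, 0, 0, 0, 0, 0, 0, 0, 0, 0, 0, 0, 0, 0, 0, 0, 0])

```text
time: 15.07
position: [0.4524, 0.1033, 0.097]
tool_rot: [0.617, 0.787, 0.0, 0.0]
ft_force: [-0.3, -0.3, -0.0]
grip_width: 0.0217
grip_force: 0.0
```

```bash
python3 - <<'E'
from h import *
tool(); w=shot('wrist'); P=pts(w); z=P[...,2]; ax=np.array([-.2385,.9711]); lat=np.array([.9711,.2385])
s=(P[...,:2]-[.558,.0889])@ax*1000;x=(P[...,:2]-[.558,.0889])@lat*1000
b=hsvm(w,(100,90,30),(128,255,255))&(abs(z-.107)<.004)&(abs(x)<12)
print('nose s',b.sum(), np.percentile(s[b],[99,99.8]) if b.any() else '')
E
```

```text
t 15.07 tcp [452.4 103.3  97. ] tooly ang 13.75 toolz [ 0. -0. -1.] F [-0.3 -0.3 -0. ] w 21.7 gf 0.0 q [-0.02  0.49  1.93 -0.    0.72 -0.26]
nose s 5041 [139.06296615 139.44633754]
```

Call:
send_rows(increments=[0, 0, 0, 0, 0, 0, 0, 0, 0, 0, 0, 0, 0, 0, 0, 0, 0, 0, 0, 0, 0, 0, 0, 0, 0, 0, 0, 0, 0, 0, 0, 0, 0, -0.4, 0, 0, 0, 0, 0, 0, -0.4, 0, 0, 0, 0, 0, 0, -0.4, 0, 0, 0, 0, 0, 0, -0.25, 0, 0, 0, 0, 0, 0, -0.25, 0, 0, 0, 0, 0, 0, -0.25, 0, 0, 0, 0, 0, 0, 0, 0, 0, 0, 0, 0, 0, 0, 0, 0, 0, 0, 0, 0, 0, 0])

```text
time: 16.2
position: [0.4522, 0.1033, 0.0774]
tool_rot: [0.617, 0.787, 0.0, 0.0]
ft_force: [0.4, 0.4, -0.3]
grip_width: 0.0002
grip_force: 0.0
```

```bash
python3 -c "
from h import *
tool()"
```

```text
t 16.2 tcp [452.2 103.3  77.4] tooly ang 13.75 toolz [ 0.  0. -1.] F [ 0.4  0.4 -0.3] w 0.2 gf 0.0 q [-0.02  0.53  1.94  0.    0.67 -0.26]
```

```bash
python3 - <<'E'
from h import *
c=shot('scene'); w=shot('wrist')
a=cv2.resize(c['image'][130:190,230:310],None,fx=5,fy=5,interpolation=2); b=cv2.resize(w['image'][180:384,120:392],(400,300))
cv2.imwrite('pics/btn.png',np.hstack([a,b])[:,:,::-1])
E
```

```text
(no output)
```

View pics/btn.png

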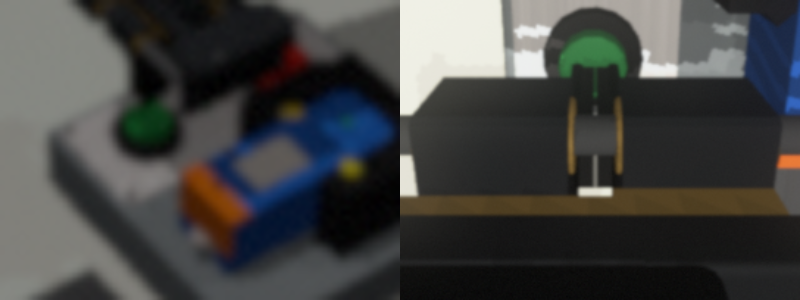

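The closed fingers stand on or just over the green cap (right half, (595,65)). I measure the cap's height now.

```bash
python3 - <<'E'
from h import *
w=load('wrist'); P=pts(w); g=hsvm(w,(45,90,40),(85,255,255)); g&=(P[...,1]>.05)&(P[...,1]<.16); Q=P[g]*1000
print(g.sum(),np.percentile(Q[:,2],[2,25,50,75,98]),Q[:,:2].min(0),Q[:,:2].max(0))
r=(P[...,2]>.05)&(abs(P[...,0]-.452)<.04)&(abs(P[...,1]-.12)<.04)&~g; print(np.percentile(P[r][:,2],[5,25,50,75]))
tool()
E
```

```text
1079 [ 59.14055259  76.44844753  77.32737803  77.88115867 114.59345303] [435.95522833  96.1855079 ] [468.43938617 152.22261215]
[0.0568875  0.18166305 0.19190356 0.20723391]
t 16.3 tcp [452.3 103.3  77.5] tooly ang 13.75 toolz [ 0.  0. -1.] F [ 0.3 -0.4 -0.8] w 0.7 gf 0.0 q [-0.02  0.53  1.94  0.    0.67 -0.26]
```

The cap is still up (77 mm) and there is no contact force, so the closed fingertips sit higher than stated. I keep going down in small steps while watching the force.

Call:
send_rows(increments=[0, 0, 0, 0, 0, -0.2, 0, 0, 0, 0, 0, 0, -0.2, 0, 0, 0, 0, 0, 0, 0, 0, 0, 0, 0, 0, 0, 0, 0])

```text
time: 16.63
position: [0.452, 0.1033, 0.0732]
tool_rot: [0.617, 0.787, -0.0, -0.0]
ft_force: [0.9, 0.0, -0.2]
grip_width: 0.0004
grip_force: 0.0
```

Call:
send_rows(increments=[0, 0, 0, 0, 0, -0.2, 0, 0, 0, 0, 0, 0, -0.1, 0, 0, 0, 0, 0, 0, 0, 0, 0, 0, 0, 0, 0, 0, 0])

```text
time: 16.97
position: [0.4521, 0.1033, 0.0702]
tool_rot: [0.617, 0.787, -0.0, -0.0]
ft_force: [0.7, -0.4, 0.0]
grip_width: 0.0003
grip_force: 0.0
```

```bash
python3 - <<'E'
from h import *
tool();w=shot('wrist'); P=pts(w); g=hsvm(w,(45,90,40),(85,255,255)); g&=(P[...,1]>.05)&(P[...,1]<.13); Q=P[g]*1000
print(g.sum(),np.percentile(Q[:,2],[10,25,50,75]),np.median(Q[:,:2],0))
k=(abs(P[...,0]-.4523)<.03)&(abs(P[...,1]-.1033)<.03)&(P[...,2]<.13)&~hsvm(w,(45,60,30),(85,255,255)); h=P[k]*1000; print(k.sum(), np.histogram(h[:,2],bins=range(50,130,5)))
E
```

```text
t 16.97 tcp [452.1 103.3  70.2] tooly ang 13.75 toolz [-0.  0. -1.] F [ 0.7 -0.4  0. ] w 0.3 gf 0.0 q [-0.02  0.55  1.95  0.    0.65 -0.26]
901 [74.69901393 76.51035272 77.36892448 77.94927893] [449.45906616 112.34245073]
4337 (array([   0, 2126,  106, 1276,    2,    0,    0,    0,   44,   96,  103,
        107,  116,  138,  107]), array([ 50,  55,  60,  65,  70,  75,  80,  85,  90,  95, 100, 105, 110,
       115, 120, 125]))
```

```bash
python3 - <<'E'
from h import *
w=load('wrist'); P=pts(w)
u=int(120+ (595-400)*272/400)
for uu in (u-8,u,u+8):
  for v in range(184,300,6): print(uu,v,w['image'][v,uu],np.round(P[v,uu]*1000,0), end=' | ')
  print()
E
```

```text
244 184 [172 167 160] [441. 127.  58.] | 244 190 [51 50 47] [441. 125.  63.] | 244 196 [54 53 50] [442. 122.  68.] | 244 202 [50 52 48] [443. 118.  68.] | 244 208 [51 91 57] [444. 117.  76.] | 244 214 [ 62 128  73] [444. 114.  78.] | 244 220 [ 59 125  71] [445. 110.  79.] | 244 226 [36 47 37] [445. 111.  92.] | 244 232 [32 34 31] [446. 111. 101.] | 244 238 [30 32 30] [446. 111. 107.] | 244 244 [29 30 29] [446. 112. 116.] | 244 250 [27 27 26] [446. 112. 123.] | 244 256 [28 29 29] [447. 111. 128.] | 244 262 [52 53 51] [442. 134. 175.] | 244 268 [65 65 63] [443. 134. 178.] | 244 274 [69 69 68] [443. 132. 177.] | 244 280 [69 69 67] [443. 131. 179.] | 244 286 [39 39 37] [449. 103. 140.] | 244 292 [35 35 33] [449. 100. 139.] | 244 298 [33 32 31] [450.  97. 139.] | 
252 184 [174 168 162] [446. 129.  58.] | 252 190 [48 47 46] [446. 126.  65.] | 252 196 [52 51 49] [447. 123.  69.] | 252 202 [50 56 49] [448. 119.  68.] | 252 208 [ 55 103  62] [449. 118.  76.] | 252 214 [ 62 129  74] [449. 115.  78.] | 252 220 [ 59 126  70] [450. 111.  78.] | 252 226 [43 70 46] [450. 112.  90.] | 252 232 [37 59
[... 520 characters left out ...]
7.  62.] | 260 196 [52 51 49] [452. 125.  68.] | 260 202 [49 49 47] [453. 121.  69.] | 260 208 [47 81 51] [454. 119.  75.] | 260 214 [ 61 128  73] [454. 116.  77.] | 260 220 [ 56 119  67] [455. 112.  78.] | 260 226 [37 48 38] [455. 113.  91.] | 260 232 [32 33 31] [454. 113. 100.] | 260 238 [29 30 28] [454. 113. 109.] | 260 244 [28 29 27] [454. 114. 116.] | 260 250 [25 26 24] [454. 113. 122.] | 260 256 [25 27 25] [454. 113. 128.] | 260 262 [53 54 52] [447. 135. 175.] | 260 268 [65 66 63] [447. 134. 177.] | 260 274 [69 69 67] [447. 133. 179.] | 260 280 [69 69 67] [448. 131. 178.] | 260 286 [39 39 37] [455. 105. 140.] | 260 292 [34 34 32] [456. 103. 140.] | 260 298 [34 33 31] [457. 100. 140.] |
```

Call:
send_rows(increments=[0, 0, 0, 0, 0, 1.5, 0, 0, 0, 0, 0, 0, 1.5, 0, 0, 0, 0, 0, 0, 1, 0, 0, 0, 0, 0, 0, 0, 0, 0, 0, 0, 0, 0, 0, 0])

```text
time: 17.43
position: [0.4526, 0.1034, 0.1107]
tool_rot: [0.617, 0.787, 0.0, 0.001]
ft_force: [0.4, -0.5, 0.1]
grip_width: 0.0008
grip_force: 0.0
```

```bash
python3 - <<'E'
from h import *
p,M=tool();w=shot('wrist'); P=pts(w); print('cam',-w['R'].T@w['t'])
for v in range(184,260,4): print(v,w['image'][v,258],np.round(P[v,258]*1000,0), end=' | ')
def px(X): q=w['R']@X+w['t']; return q[0]/q[2]*w['fx']+w['cx'],q[1]/q[2]*w['fy']+w['cy']
f=-M[:,0] if M[1,0]<0 else M[:,0]
for d in(-8,0,8,11,15,20): print(d,px(p+f*.0095+np.array([0,0,d/1000])))
E
```

```text
t 17.43 tcp [452.6 103.4 110.7] tooly ang 13.75 toolz [ 0.001 -0.    -1.   ] F [ 0.4 -0.5  0.1] w 0.8 gf 0.0 q [-0.02  0.47  1.92 -0.    0.75 -0.26]
cam [0.4347674  0.17642811 0.29324492]
184 [58 59 56] [453. 122.  68.] | 188 [55 68 56] [454. 119.  68.] | 192 [ 61 108  68] [453. 119.  78.] | 196 [ 69 133  79] [454. 115.  77.] | 200 [ 67 132  79] [455. 112.  77.] | 204 [ 66 130  77] [456. 109.  78.] | 208 [ 64 128  75] [457. 106.  78.] | 212 [ 74 153  87] [458. 103.  77.] | 216 [ 93 200 113] [458. 100.  78.] | 220 [ 87 188 106] [459.  97.  78.] | 224 [ 75 162  91] [460.  93.  77.] | 228 [40 45 40] [454. 113. 135.] | 232 [40 45 41] [454. 113. 141.] | 236 [39 44 39] [454. 113. 146.] | 240 [36 40 37] [453. 113. 152.] | 244 [38 42 38] [453. 113. 156.] | 248 [33 37 33] [453. 113. 161.] | 252 [31 33 31] [453. 113. 164.] | 256 [30 33 31] [453. 113. 169.] | -8 (np.float64(251.94523235994993), np.float64(209.20633864603417))
0 (np.float64(251.9384103249588), np.float64(213.21067615909323))
8 (np.float64(251.93102379687122), np.float64(217.5463548166386))
11 (np.float64(251.92809378994082), np.float64(219.26618426338996))
15 (np.float64(251.92404037564552), np.float64(221.64542138834346))
20 (np.float64(251.91872217448253), np.float64(224.76705187635852))
```

```bash
python3 - <<'E'
from h import *
p,M=tool()
for n in('scene','top','wrist'):
    c=shot(n); P=pts(c); d=(P-p)*1000; f=d@M  # tool coords
    k=(abs(f[...,0])<22)&(abs(f[...,1])<22)&(d[...,2]>-25)&(d[...,2]<70)
    Q=f[k]; print(n,k.sum()); 
    if k.any():
        print(' z above tcp',np.percentile(-Q[:,2],[0,2,10,50]),' lowest pts',np.round(Q[np.argsort(-Q[:,2])[:6]],0).tolist())
E
```

```text
t 17.48 tcp [452.  103.4 110.2] tooly ang 13.75 toolz [ 0.  0. -1.] F [-0.  -0.6  0.4] w 0.7 gf 0.0 q [-0.02  0.47  1.92  0.    0.75 -0.26]
scene 75
 z above tcp [20.04628347 20.23680886 22.5152611  38.0778096 ]  lowest pts [[-10.0, 1.0, -20.0], [-12.0, -6.0, -20.0], [-10.0, -4.0, -20.0], [-8.0, 9.0, -21.0], [-0.0, 8.0, -21.0], [-3.0, 8.0, -22.0]]
top 0
wrist 1433
 z above tcp [19.55847068 21.33323711 26.86698957 48.46591367]  lowest pts [[11.0, 6.0, -20.0], [11.0, -6.0, -20.0], [11.0, 8.0, -20.0], [11.0, -7.0, -20.0], [11.0, 7.0, -20.0], [9.0, 0.0, -20.0]]
```

Both cameras agree that the shut fingertips are 20 mm behind the reported TCP, so contact comes at TCP z ≈ 57 and full press at about 51. At that depth the gripper body stays about 139 mm high, clear of the cheeks and the module.

Call:
send_rows(increments=[0, 0, 0, 0, 0, -1.3, 0, 0, 0, 0, 0, 0, -1.3, 0, 0, 0, 0, 0, 0, -1.3, 0, 0, 0, 0, 0, 0, -1.1, 0, 0, 0, 0, 0, 0, 0, 0, 0, 0, 0, 0, 0, 0, 0])

```text
time: 18.13
position: [0.4515, 0.1033, 0.0596]
tool_rot: [0.617, 0.787, -0.001, -0.001]
ft_force: [-0.1, -0.0, 0.2]
grip_width: 0.0005
grip_force: 0.0
```

Call:
send_rows(increments=[0, 0, 0, 0, 0, -0.2, 0, 0, 0, 0, 0, 0, -0.2, 0, 0, 0, 0, 0, 0, -0.2, 0, 0, 0, 0, 0, 0, 0, 0, 0, 0, 0, 0, 0, 0, 0])

```text
time: 18.55
position: [0.4525, 0.1033, 0.0548]
tool_rot: [0.617, 0.787, 0.0, 0.0]
ft_force: [-0.2, 0.8, 3.3]
grip_width: 0.0007
grip_force: 1.5
```

Call:
send_rows(increments=[0, 0, 0, 0, 0, -0.1, 0, 0, 0, 0, 0, 0, -0.1, 0, 0, 0, 0, 0, 0, 0, 0, 0, 0, 0, 0, 0, 0, 0])

```text
time: 18.88
position: [0.4526, 0.1034, 0.0525]
tool_rot: [0.617, 0.787, 0.0, 0.0]
ft_force: [0.9, 0.4, 4.7]
grip_width: 0.0006
grip_force: 2.2
```

Call:
send_rows(increments=[0, 0, 0, 0, 0, -0.1, 0, 0, 0, 0, 0, 0, -0.1, 0, 0, 0, 0, 0, 0, -0.05, 0, 0, 0, 0, 0, 0, 0, 0, 0, 0, 0, 0, 0, 0, 0])

```text
time: 19.3
position: [0.4526, 0.1033, 0.0514]
tool_rot: [0.617, 0.787, 0.0, 0.001]
ft_force: [-1.9, 0.2, 19.2]
grip_width: 0.0005
grip_force: 9.8
```

```bash
python3 - <<'E'
from h import *
tool();w=shot('wrist'); P=pts(w); g=hsvm(w,(45,90,40),(85,255,255)); g&=(P[...,1]>.05)&(P[...,1]<.13)&(P[...,2]<.085); Q=P[g]*1000
print('cap z',g.sum(),np.percentile(Q[:,2],[10,50,75]))
E
```

```text
t 19.3 tcp [452.6 103.3  51.4] tooly ang 13.76 toolz [ 0.002 -0.    -1.   ] F [-1.9  0.2 19.2] w 0.5 gf 9.8 q [-0.02  0.58  1.96 -0.    0.6  -0.26]
cap z 529 [69.34200816 70.99242952 71.66430011]
```

The force has risen to 19 N against the stop and the cap is 6.4 mm lower, so the button is fully down. I release it by lifting well clear, then check everything.

Call:
send_rows(increments=[0, 0, 0, 0, 0, 0.5, 0, 0, 0, 0, 0, 0, 1, 0, 0, 0, 0, 0, 0, 2.5, 0, 0, 0, 0, 0, 0, 2.5, 0, 0, 0, 0, 0, 0, 2.5, 0, 0, 0, 0, 0, 0, 2.5, 0, 0, 0, 0, 0, 0, 2.5, 0, 0, 0, 0, 0, 0, 0, 0, 0, 0, 0, 0, 0, 0, 0, 0, 0, 0, 0, 0, 0, 0])

```text
time: 20.18
position: [0.4512, 0.1033, 0.189]
tool_rot: [0.617, 0.787, -0.001, -0.001]
ft_force: [-1.0, -0.2, -1.0]
grip_width: 0.0003
grip_force: 0.0
```

```bash
python3 - <<'E'
from h import *
tool();w=shot('wrist');sc=shot('scene'); P=pts(w); z=P[...,2]; g=hsvm(w,(45,90,40),(85,255,255))&(abs(P[...,1]-.103)<.03)&(z<.085)&(abs(P[...,0]-.452)<.03)
print('cap z',g.sum(),np.median(z[g]))
ax=np.array([-.2385,.9711]); lat=np.array([.9711,.2385]);s=(P[...,:2]-[.558,.0889])@ax*1000;x=(P[...,:2]-[.558,.0889])@lat*1000
y=hsvm(w,(20,110,60),(36,255,255)); 
for sg in(-1,1):
    k=y&(abs(x*sg-28)<9)&(abs(s-99)<9)&(z>.095); print('roller',k.sum(),s[k].mean() if k.any() else 0,x[k].mean() if k.any() else 0)
b=hsvm(w,(100,90,30),(128,255,255))&(abs(z-.107)<.004)&(abs(x)<12); print('nose s',np.percentile(s[b],99.5) if b.any() else 0)
a=cv2.resize(sc['image'],(400,300)); c=cv2.resize(sc['image'][110:230,190:350],(400,300)); cv2.imwrite('pics/fin.png',np.hstack([a,c])[:,:,::-1])
E
```

```text
t 20.18 tcp [451.2 103.3 189. ] tooly ang 13.75 toolz [-0.002 -0.    -1.   ] F [-1.  -0.2 -1. ] w 0.3 gf 0.0 q [-0.02  0.33  1.84 -0.    0.97 -0.26]
cap z 714 0.07744343851655963
roller 167 98.5960866012469 -28.726093499014514
roller 127 98.39258793787084 27.95654087975509
nose s 138.3453750371288
```

View pics/fin.png

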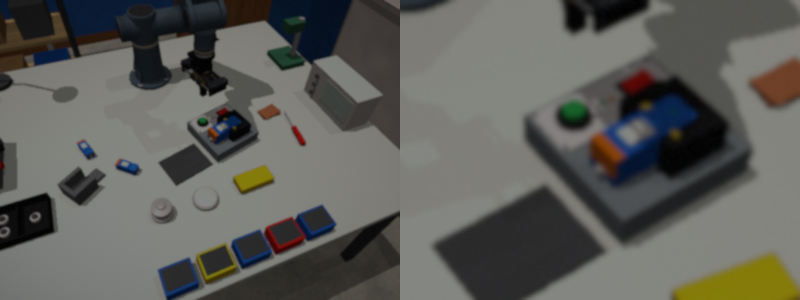

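The module sits home in the dock (right half, (645,135)) and the button at (575,112) is back up. The cradle is empty, the bystanders haven't moved, and the arm is clear of everything.

```bash
python3 -c "
from rig import robot
print(robot.hand_in())"
```

```text
the job is handed in; nothing more can be done
None
```

The module is home on the rail with both rollers in their notches and released, the green button was then pressed fully and let go, and the job was handed in at about 20 s of the 64 s allowed.

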